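Fish the lunchbox's inner box out of the gap beside the stove

TASK

One of the lunchbox's steel inner boxes has dropped into the gap between the spoon drawers and the stove: take the hooked rod from its stand, reach in under the wire rack and draw the box right out of the gap with the rod, keeping your fingers off the box until all of it is out. Then lay the rod back on its stand with the crook hanging down, and set the box flat in the lunchbox's empty compartment, under the half-open lid. Leave everything else standing where it is.

Things in the scene. Friction and masses are not known exactly. Their poses are not given: they have to be found in the camera images.
- gap: Fixed steel spoon-drawer unit and gas stove, both 170 mm high (burners 190), with an 80 mm wide gap between (x -40 to 40). Origin: counter, middle of the gap's open mouth; +y straight out of the gap, +x to the stove. Drawer unit: x -140 to -40, y -280 to 0 mm. Stove: x 40 to 400, y -600 to 0. Too tight for a gripper.
- gap_end (a point): On the counter at the gap's closed end, 274 mm in from the mouth. Axes as the gap.
- rack (a point): Underside of the first wire of the rack over the gap, 170 mm above the counter, 45 mm in from the mouth. Six steel wires 6 mm thick cross the gap every 45 mm from here to the closed end and bar it from above. Axes as the gap.
- cup: The dropped inner box, loose, about 0.12 kg: closed steel box 110 x 62 x 30 mm (x, y, z) with an upright grip fin centred on its lid, 50 mm long (x), 12 mm thick (y), z 30 to 62 mm. Origin: centre of underside. Same when turned by half a turn. It starts upright on the gap's floor, its length nearly along the gap, its near end 25 to 85 mm in.
- rod: The hooked rod, loose, about 0.13 kg. Origin: on the rod's axis, in the handle; x along the rod to the crook, z up as it hangs. Wooden handle 16 mm wide (y), 22 high (z), x -75 to 55 mm; then a bar 8 mm thick to x = 267, bent square down (-z). It starts on its stand, crook hanging down free; between the stand's posts the handle is free on both sides.
- rod_foot (a point): Lower end of the rod's foot: x = 267, z = -68 mm in the rod's frame. The foot's lowest 40 mm are a flat blade 28 mm wide (y), 6 mm thick (x). Axes as the rod.
- stand: Fixed wooden stand of the rod. Origin on the counter under the rod's seated origin; x along the seated rod towards the crook, z up. Base 300 x 50 x 10 mm (x -70 to +230). Two posts 8 mm thick at x = -42 (supports the handle, top 99 mm) and x = +195 (supports the bar, top 106 mm), each with a 30 mm wide slot (y) between two 14 mm high prongs.
- stand_seat (a point): Point on the stand where the rod's origin sits when it lies on the stand: 110 mm above the counter. Its x axis is the stand's.
- lunchbox: Fixed plastic lunchbox, origin on the counter under the middle compartment. x -67 to 87, y -120 to 120, z up to 34 mm. Three equal compartments side by side (centres x = 0, y = -78, 0, 78 mm), each 124 (x) x 73 mm inside, floor at z = 5 mm. Its lid, hinged at x = 85, z = 45 mm, is stuck half open and slopes at 58 degrees up and back towards -x, over all three.
- lid_edge (a point): Middle of the lid's free edge (lid 150 mm long, 240 wide, 8 to 12 thick), at x = 6, z = 172 mm in the lunchbox's frame; topmost 177. A tool pointing straight down into a compartment hits the lid; one leaning 30 to 45 degrees, its body towards the lunchbox's -x, fits.
- liner: Thin paper liner (110 x 60 x 1 mm, no thickness to speak of) on the floor of the empty compartment, which may be any of the three. Origin: centre of the compartment's floor, 5 mm above the counter; x along the compartment's length.
- cup_b: An inner box like the dropped one, already in its compartment, loose. Same frame.
- cup_c: An inner box like the dropped one, already in its compartment, loose. Same frame.
- katori: Bystander: steel bowl, 84 mm across, 40 mm high, origin centre of underside.
- jar: Bystander: green glass jar, 72 mm across, 105 mm high, origin centre of underside.
- tin: Bystander: metal tin, 60 mm across, 60 mm high, origin centre of underside.
- salt: Bystander: white salt pot, 60 mm across, 100 mm high, origin centre of underside.
- tumbler: Bystander: steel tumbler, 68 mm across, 85 mm high, origin centre of underside.
Things that resemble listed ones, but are neither listed nor needed, are in the scene too. Leave any purple look-alike of the cup alone.

How it is judged:
By the outcome, as a careful person would: the job done as asked, in the order asked, and still so for the second after the job is handed in, with the robot touching nothing.
It also fails if it takes over 72 s, if anything falls off the work surface, if the arm or the gripper's body presses on something with over 40 N, if the wrist force passes 120 N, or if a joint passes its speed limit or range.

ROBOT

A 7-joint arm with a two-finger parallel gripper is mounted at the origin on the work surface. World frame = base frame: x ahead of the robot, y to its left, z up, the work surface at z = 0. Lengths are in m, angles in rad, forces in N, time in s.
With the tool pointing down it reaches from about 0.35 to 0.9 m from the base axis. Payload 8.1 kg.
Tool frame: the origin (TCP) lies between the finger pads; the fingertips stand 8 mm ahead of it and the grasp point (between the pads) lies 11 mm behind it (tip_extent is the distance from the TCP to the fingertips, in m); z points along the fingers, y is the direction in which the jaws open and shut (so a half turn about z gives the same grasp; the last joint's range is limited). The gripper opens to 92 mm and grips with 3 to 60 N. Pads are 19 mm wide; open, the fingers measure 130 mm over their backs; the gripper's body (75 mm by 190 mm) begins 47 mm behind the grasp point.
Start: joints at [1.097, 0.434, 0.025, 1.573, -0.012, 1.134, -0.075], TCP at [0.226, -0.583, 0.235] pointing down, gripper open.
Joint ranges: [-2.62, 2.62], [-0.44, 2.09], [-1.27, 1.32], [0.08, 2.57], [-1.32, 4.46], [0.12, 2], [-2.74, 2.74]. Speed limits (rad/s): [2.22, 2.22, 3.01, 3.01, 3.14, 3.14, 3.14].

INTERFACE

Orientations are given as a rotation vector (axis times angle).
In Python, from cell import * gives the robot as it stands.
- The arm moves only by the tool drive_tool, never from a script. Its argument "increments" is a list of rows, each an object of numbers: "grip": the gripper's target within -1 to 1 (shut at 1, half-way at 0, fully open at -1); "tx", "ty", "tz": the shift along the world's x, y, z normalised to -1 to 1, where 1 is 400 mm; "turn": the turn about the world's z normalised to -1 to 1, where 1 is 60 degrees. In form: [{"grip": .., "tx": .., "ty": .., "tz": .., "turn": ..}, ...]. A call has 1 to 20 rows; each row is the pose to reach, as a shift and turn from the pose measured when the call began; what a row does not reach only later rows make up. A row lasts 1/10 s, in which the tool goes at most 50 mm and 8.59 degrees, less where a joint would pass 70% of its speed; a pose out of reach is approached as far as the arm can. A call with a number of a shift or a turn outside -1 to 1 is refused whole. A call with a gripper value outside its range is refused whole. The fingers move at their own pace and stop on an object; "newtons" is the grip in N (left out, the last holds). Time passes only in rows, so rows that repeat a pose let the fingers close. It gives the time, the measured TCP pose, the force and the opening at its end, in the units of the state.
- observe(): the state, without advancing time (a new reading comes with each control period).
- get_image(name): name is "scene" or "top"; returns the picture (384x512x3 uint8, red, green, blue); there is no depth.
- camera_info(name): a dict with "fx", "fy", "cx", "cy" (pixels), "eye" and "rotation" of the camera in the world. Camera axes: x right, y down, z forward; pixel columns grow to the right and rows downward; lengths in m; the calibration is good to about 2 mm. A picture is of the moment at which its call begins. camera_info takes no time and is no camera call.
- sign_off(): hands the job in, once; it reports no verdict.
The state is a dict: "clock": time; "joints": joint angles; "dq": joint speeds; "joint_efforts": joint torques, N m; "position": TCP position; "ee_rot": TCP orientation; "force": force on the tool from outside, world axes, zero at the start; "ft_torque": the same for the moment, N m; "width": opening from 0.0 (shut) to 1.0 (fully open).
Only numpy, scipy, OpenCV 4.12 (cv2) and the standard library are available. Lean on these libraries where they do the work, as an engineer would, in place of code of your own. Each camera call takes 0.05 s, during which the arm holds its last target. There are 200 camera calls.

## Working session

There is one attempt and no reset: what is moved stays moved. The work goes in short steps, Python scripts to look and compute and a tool call to move; the robot and the scene stay as the last step left them, time stands still between calls to the robot, and variables do not carry over. Pictures are saved under pics/ and viewed, about 8 in all and at most 12, crops included, and the job is handed in when it is done.

Besides the shell and the picture viewer there is one more tool, called as name(argument=value, ...), one argument or row to a line, values as JSON. drive_tool: Moves the arm, as the interface text tells. Its arguments: {"type":"object","properties":{"increments":{"type":"array","items":{"type":"object","properties":{"grip":{"type":"number"},"tx":{"type":"number"},"ty":{"type":"number"},"tz":{"type":"number"},"turn":{"type":"number"}}}},"newtons":{"type":"number"}},"required":["increments"]}

```bash
mkdir -p pics; ls
python3 - <<'E'
from cell import *
import cv2
for n in("scene","top"):
    cv2.imwrite(f"pics/{n}0.png",get_image(n)[:,:,::-1]); print(n,camera_info(n))
print(observe())
a=cv2.imread("pics/scene0.png");b=cv2.imread("pics/top0.png")
cv2.imwrite("pics/s0.png",cv2.resize(a,(800,600),interpolation=cv2.INTER_CUBIC));cv2.imwrite("pics/t0.png",cv2.resize(b,(800,600),interpolation=cv2.INTER_CUBIC))
E
```

```text
pics
scene {'fx': 474.290155369235, 'fy': 474.290155369235, 'cx': 251.59989514689846, 'cy': 192.33487246887097, 'eye': array([1.24801511, 0.48584892, 1.42496092]), 'rotation': array([-1.10988463, -2.53964538,  0.80478247])}
top {'fx': 358.5452574982177, 'fy': 358.5452574982177, 'cx': 256.96766221169236, 'cy': 186.42442345255736, 'eye': array([ 0.42225293, -0.1283704 ,  1.32458873]), 'rotation': array([-2.14782232,  2.16155243, -0.13588976])}
{'clock': 0.1, 'joints': array([ 1.09737332,  0.4351491 ,  0.02498411,  1.57398095, -0.011607  ,
        1.13396757, -0.07511323]), 'dq': array([-2.85024574e-04, -2.65322387e-04, -1.82969798e-03, -2.43459616e-03,
       -8.28042711e-05, -1.08818820e-04, -3.44971464e-05]), 'joint_efforts': array([ 2.42380564e-03, -6.69128966e+01,  9.87920836e-01, -3.15145862e+01,
       -6.04832615e-02,  3.74806754e-02,  7.57071393e-05]), 'position': array([ 0.2262855 , -0.58214336,  0.23403589]), 'ee_rot': array([-3.08648859e+00, -5.78768088e-01,  5.81224058e-04]), 'force': array([0.35892772, 0.75008741, 0.08268172]), 'ft_torque': array([-0.00746964, -0.0222871 ,  0.02401896]), 'width': 1.0028261853791032}
```

View pics/s0.png

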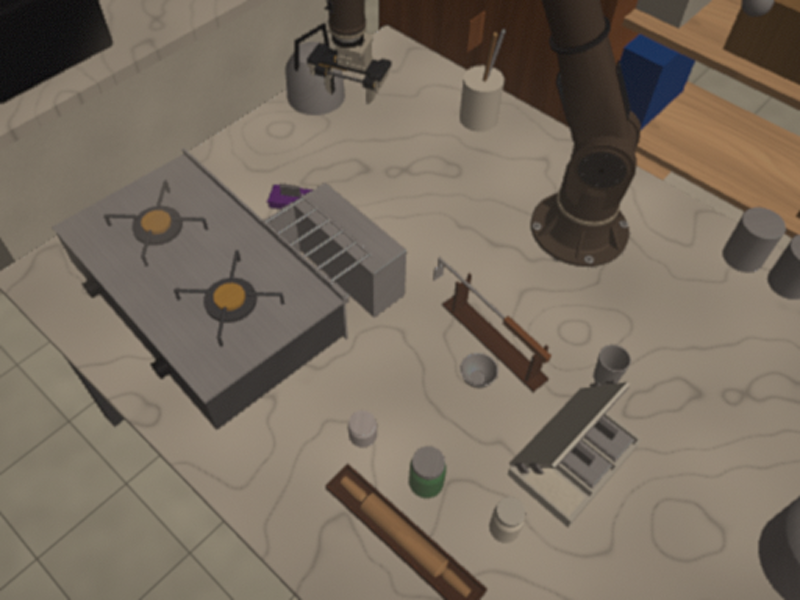

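View pics/t0.png

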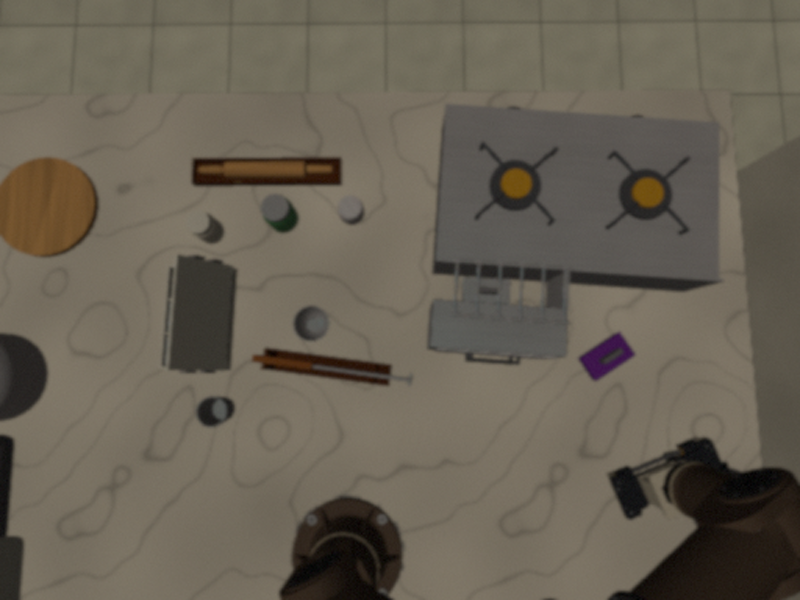

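The two views agree on the layout. World x runs up in the top view and world y runs left. The gap mouth is near top (430,287), facing +y. The rod is at (255–410, 358–380) with its crook to the right, and the lunchbox is at (200,315).

Candidates for the dropped box:
- The grey box in the gap, near top (488,290), which is the one I want.
- The purple look-alike at top (607,356), which I leave alone.
- The two boxes already in the lunchbox, scene (605,430) and (585,460).

Next I check the choice in close crops.

```bash
cat > h.py <<'E'
import numpy as np,cv2
from scipy.spatial.transform import Rotation as R
from cell import *
def ray(n,u,v):
    c=camera_info(n);d=R.from_rotvec(c['rotation']).as_matrix()@np.array([(u-c['cx'])/c['fx'],(v-c['cy'])/c['fy'],1.]);return np.array(c['eye']),d
def onz(n,u,v,z):
    e,d=ray(n,u,v);return e+d*(z-e[2])/d[2]
def proj(n,p):
    c=camera_info(n);q=R.from_rotvec(c['rotation']).as_matrix().T@(np.array(p)-c['eye']);return np.array([c['fx']*q[0]/q[2]+c['cx'],c['fy']*q[1]/q[2]+c['cy']])
def crop(img,x0,x1,y0,y1,s,g=1.6):
    a=cv2.resize(img[y0:y1,x0:x1],None,fx=s,fy=s,interpolation=cv2.INTER_CUBIC)
    a=cv2.convertScaleAbs(a,alpha=g)
    for x in range((x0//10+1)*10,x1,10): cv2.line(a,((x-x0)*s,0),((x-x0)*s,8 if x%50 else 20),(0,255,255),1)
    for y in range((y0//10+1)*10,y1,10): cv2.line(a,(0,(y-y0)*s),(8 if y%50 else 20,(y-y0)*s),(0,255,255),1)
    return a
E
python3 - <<'E'
from h import *
t=cv2.imread('pics/top0.png');s=cv2.imread('pics/scene0.png')
A=crop(t,265,375,155,235,7);cv2.imwrite('pics/c1.png',A)
B=crop(t,100,270,130,280,4,1.9); B2=crop(s,310,420,215,355,4); 
H=max(B.shape[0],B2.shape[0]);C=np.zeros((H,B.shape[1]+B2.shape[1],3),np.uint8);C[:B.shape[0],:B.shape[1]]=B;C[:B2.shape[0],B.shape[1]:]=B2
print(C.shape);cv2.imwrite('pics/c2.png',C[:, :])
for n in('scene','top'):
    print(n,R.from_rotvec(camera_info(n)['rotation']).as_matrix()[:,2], onz(n,256,192,0))
print(proj('top',[0,0,0]),proj('top',observe()['position']),proj('scene',observe()['position']))
E
```

```text
(600, 1120, 3)
scene [-0.43341874 -0.38558998 -0.8145358 ] [ 0.47758282 -0.1778646   0.        ]
top [ 0.12726268  0.00123204 -0.99186828] [ 0.57133385 -0.1229977   0.        ]
[221.96603855 353.76970588] [412.17891385 298.52413505] [223.33376536  59.41404473]
```

View pics/c1.png

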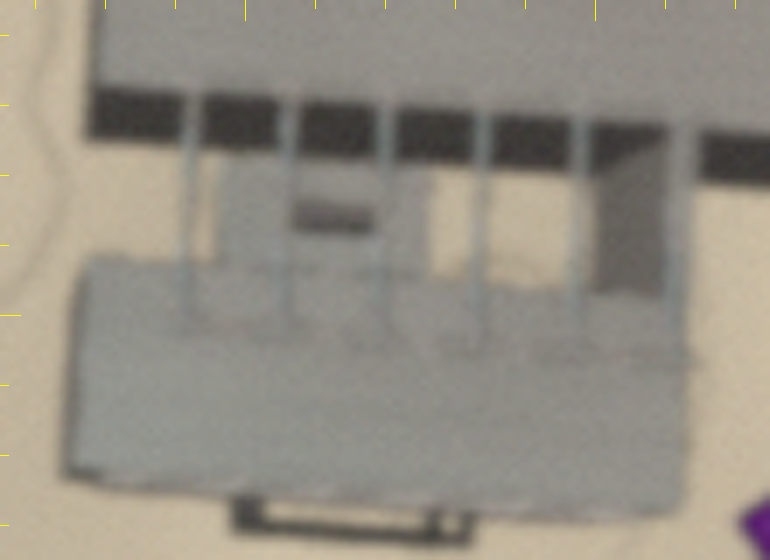

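The crop shows the dropped grey box in the gap at u 296–326, with its fin at (312.6,186.1). The purple one at the right is outside the gap. Next is the stand and lunchbox crop.

Run:
```python
from h import *
t=cv2.imread('pics/top0.png');s=cv2.imread('pics/scene0.png')
B=crop(t,100,270,150,255,4,1.9)[:, :]; B=cv2.resize(B,None,fx=1,fy=1)
B2=crop(s,320,415,225,345,3)
B3=crop(s,215,315,225,345,3)
C=np.zeros((B.shape[0]+0,680,3),np.uint8)
cv2.imwrite('pics/c2.png',B)
C=np.zeros((600,800,3),np.uint8);D=crop(s,270,420,220,345,5)[:600,:750];C[:D.shape[0],:D.shape[1]]=D;cv2.imwrite('pics/c3.png',C)
o=lambda a,b,z:np.round(onz('top',265+a/7,155+b/7,z),4)
print('stove corner',o(92,88,.17),o(90,138,0),'stove right',o(700,130,.17),o(700,183,0))
print('drawer',o(85,258,.17),o(65,475,.17),o(690,515,.17))
print('fin',o(292,218,.062),o(375,222,.062),'box ends',o(222,190,.03),o(432,190,.03))
print('wires L..',[o(a,b,.173)[:2] for a,b in((190,200),(482,200),(680,200))])
```

```text
stove corner [ 0.6321 -0.1965  0.17  ] [ 0.6358 -0.2051  0.    ] stove right [ 0.6103 -0.4793  0.17  ] [ 0.6094 -0.5297  0.    ]
drawer [ 0.5522 -0.1922  0.17  ] [ 0.4523 -0.1817  0.17  ] [ 0.4324 -0.4668  0.17  ]
fin [ 0.5841 -0.3034  0.062 ] [ 0.5818 -0.3454  0.062 ] box ends [ 0.6031 -0.2717  0.03  ] [ 0.6024 -0.381   0.03  ]
wires L.. [array([ 0.5786, -0.241 ]), array([ 0.5777, -0.3761]), array([ 0.5771, -0.4677])]
```

View pics/c2.png

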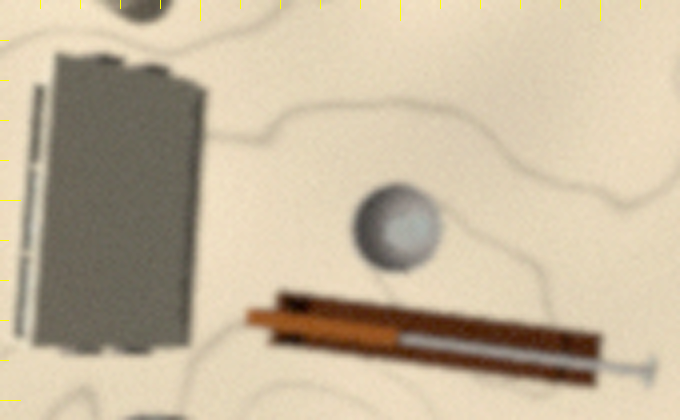

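View pics/c3.png

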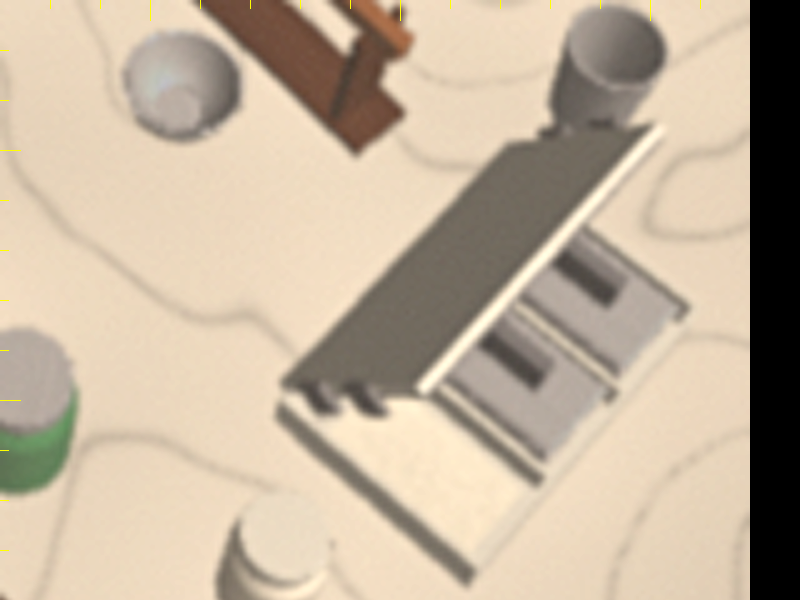

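The top crop gives the rod handle from (248,318) to (398,338), the bar tip at (650,370), and the lid's free edge from (57,55) to (33,345). The scene crop shows that the empty compartment is the one nearest the scene camera, crop (470,480). Boxes stand in the other two. A white pot stands beside the empty compartment.

Run:
```python
from h import *
o=lambda a,b,z:np.round(onz('top',100+a/4,150+b/4,z),4)
q=lambda a,b,z:np.round(onz('scene',270+a/5,220+b/5,z),4)
print('handle',o(248,318,.11),o(398,338,.11),'tip',o(652,370,.11),'post z.1',o(270,342,.01),o(597,386,.01),o(601,334,.01),o(283,292,.01))
print('lid free top',o(57,55,.177),o(33,345,.177),'scene',q(660,125,.175),q(420,390,.175))
print('hinge',o(205,90,.05),o(188,345,.05))
print('rim corners',q(472,572,.034),q(690,305,.034),q(280,405,.034),'base',q(470,585,0),q(278,412,0))
print('rim top view',o(40,85,.034),o(17,337,.034))
print('dividers end inner',q(543,480,.034),q(615,398,.034))
print('fins',q(553,262,.062),q(607,303,.062),q(480,343,.062),q(540,385,.062))
# salt top ellipse centre
print('salt',q(285,540,.1),o(215-100,0,.1), onz('top',205*.64,222*.64,.1), 'tin',onz('scene',362*.64,420*.64,.06),onz('top',349*.64,207*.64,.06))
print('salt z.06',q(285,540,.06),onz('top',203*.64,225*.64,.06))
```

```text
handle [0.434  0.1936 0.11  ] [0.4166 0.0672 0.11  ] tip [ 0.3887 -0.1459  0.11  ] post z.1 [0.4132 0.1996 0.01  ] [ 0.3719 -0.0974  0.01  ] [ 0.4185 -0.1012  0.01  ] [0.4584 0.1888 0.01  ]
lid free top [0.6469 0.3373 0.177 ] [0.4132 0.3459 0.177 ] scene [0.4171 0.3568 0.175 ] [0.6546 0.3494 0.175 ]
hinge [0.6389 0.2539 0.05  ] [0.4113 0.2618 0.05  ]
rim corners [0.6609 0.4239 0.034 ] [0.423  0.4271 0.034 ] [0.655 0.276 0.034] base [0.654 0.426 0.   ] [0.6451 0.2727 0.    ]
rim top view [0.6472 0.4096 0.034 ] [0.4192 0.4197 0.034 ]
dividers end inner [0.5843 0.4231 0.034 ] [0.5092 0.4263 0.034 ]
fins [0.4732 0.3488 0.062 ] [0.4739 0.3893 0.062 ] [0.5504 0.3463 0.062 ] [0.5483 0.3891 0.062 ]
salt [0.7461 0.3376 0.1   ] [0.7105 0.32   0.1   ] [0.73878201 0.31254422 0.1       ] tin [ 0.7837411  -0.00524193  0.06      ] [ 0.78253541 -0.00615088  0.06      ]
salt z.06 [0.731  0.3331 0.06  ] [0.74204305 0.33130162 0.06      ]
```

drive_tool(
  increments=[
    {"grip": -1, "tx": 0.125, "ty": 0.88, "tz": 0.2, "turn": 0.5},
    {"grip": -1, "tx": 0.125, "ty": 0.88, "tz": 0.2, "turn": 0.5},
    {"grip": -1, "tx": 0.125, "ty": 0.88, "tz": 0.2, "turn": 0.5},
    {"grip": -1, "tx": 0.125, "ty": 0.88, "tz": 0.2, "turn": 0.5},
    {"grip": -1, "tx": 0.125, "ty": 0.88, "tz": 0.2, "turn": 0.5},
    {"grip": -1, "tx": 0.125, "ty": 0.88, "tz": 0.2, "turn": 0.5},
    {"grip": -1, "tx": 0.125, "ty": 0.88, "tz": 0.2, "turn": 0.5},
    {"grip": -1, "tx": 0.125, "ty": 0.88, "tz": 0.2, "turn": 0.5},
    {"grip": -1, "tx": 0.125, "ty": 0.88, "tz": 0.2, "turn": 0.5},
  ],
)

```text
clock: 1.0
position: [0.2767, -0.2285, 0.3146]
ee_rot: [2.83, 1.363, -0.001]
force: [0.2, -1.4, 0.1]
width: 1.001
```

```bash
cat >> h.py <<'E'
def yaw():
    m=R.from_rotvec(observe()['ee_rot']).as_matrix();return np.degrees(np.arctan2(m[1,1],m[0,1]))
def tri(a,b):
    (p,d),(q,e)=ray('top',*a),ray('scene',*b)
    d=d/np.linalg.norm(d);e=e/np.linalg.norm(e);A=np.stack([d,-e],1);s=np.linalg.lstsq(A,q-p,rcond=None)[0]
    x,y=p+s[0]*d,q+s[1]*e;return np.round((x+y)/2,4),round(np.linalg.norm(x-y),4)
E
python3 - <<'E'
from h import *
print(observe()['position'],yaw())
T=lambda a,b:(100+a/4,150+b/4)
S=lambda a,b:(270+a/5,220+b/5)
print('rod end',tri(T(248,318),S(408,45)),'tip',tri(T(652,370),(438*.64,262*.64)))
print('katori',tri(T(397,228),S(182,85)))
print('lid',tri(T(57,55),S(420,390)),tri(T(33,345),S(655,125)))
print('rim -x corners',tri(T(40,85),S(472,572)),tri(T(17,337),S(690,305)))
print('hinge',tri(T(205,90),S(282,385)),tri(T(188,345),S(515,145)))
print('salt',tri((205*.64,222*.64),S(285,540)))
print('jar',tri((276*.64,205*.64),S(30,375)))
print('purple',tri((607*.64,356*.64),(290*.64,194*.64)), 'drawer',tri((429*.64,300*.64),(405*.64,250*.64)))
E
```

```text
[ 0.27671745 -0.22853393  0.31463739] -38.550069020428296
rod end (array([0.4331, 0.1962, 0.1055]), np.float64(0.0033)) tip (array([ 0.3875, -0.1453,  0.0895]), np.float64(0.0021))
katori (array([0.5142, 0.0844, 0.025 ]), np.float64(0.003))
lid (array([0.649 , 0.3461, 0.16  ]), np.float64(0.0045)) (array([0.4124, 0.3526, 0.1634]), np.float64(0.0023))
rim -x corners (array([0.6509, 0.4216, 0.0081]), np.float64(0.0028)) (array([0.4182, 0.4254, 0.0238]), np.float64(0.0033))
hinge (array([0.6414, 0.2646, 0.0237]), np.float64(0.0068)) (array([0.4068, 0.2737, 0.0319]), np.float64(0.015))
salt (array([0.7412, 0.3286, 0.0738]), np.float64(0.0156))
jar (array([0.7732, 0.1597, 0.0995]), np.float64(0.0133))
purple (array([ 0.4358, -0.5995,  0.0243]), np.float64(0.0006)) drawer (array([ 0.5281, -0.1584,  0.2549]), np.float64(0.0509))
```

drive_tool(
  increments=[
    {"grip": -1, "tx": 0.368, "ty": 0.871, "tz": 0, "turn": 0.516},
    {"grip": -1, "tx": 0.368, "ty": 0.871, "tz": 0, "turn": 0.516},
    {"grip": -1, "tx": 0.368, "ty": 0.871, "tz": 0, "turn": 0.516},
    {"grip": -1, "tx": 0.368, "ty": 0.871, "tz": -0.287, "turn": 0.516},
    {"grip": -1, "tx": 0.368, "ty": 0.871, "tz": -0.287, "turn": 0.516},
    {"grip": -1, "tx": 0.368, "ty": 0.871, "tz": -0.287, "turn": 0.516},
    {"grip": -1, "tx": 0.368, "ty": 0.871, "tz": -0.287, "turn": 0.516},
    {"grip": -1, "tx": 0.368, "ty": 0.871, "tz": -0.287, "turn": 0.516},
    {"grip": -1, "tx": 0.368, "ty": 0.871, "tz": -0.287, "turn": 0.516},
    {"grip": -1, "tx": 0.368, "ty": 0.871, "tz": -0.287, "turn": 0.516},
    {"grip": -1, "tx": 0.368, "ty": 0.871, "tz": -0.287, "turn": 0.516},
  ],
)

```text
clock: 2.1
position: [0.4241, 0.1181, 0.1995]
ee_rot: [2.365, 2.067, -0.003]
force: [-0.6, 0.2, -0.6]
width: 1.002
```

Run:
```python
from h import *
s=get_image('scene')[:,:,::-1];t=get_image('top')[:,:,::-1]
print(observe()['position'],yaw())
A=crop(s,250,400,140,260,5,1.6)
cv2.imwrite('pics/d1.png',A)
p=observe()['position'];print(proj('scene',p),proj('top',p),proj('scene',[.424,.12,.11]))
```

```text
[0.42423908 0.11791177 0.2001711 ] -7.754686529650548
[337.93024912 197.204696  ] [178.56665821 232.2787407 ] [334.13034482 213.09335356]
```

View pics/d1.png

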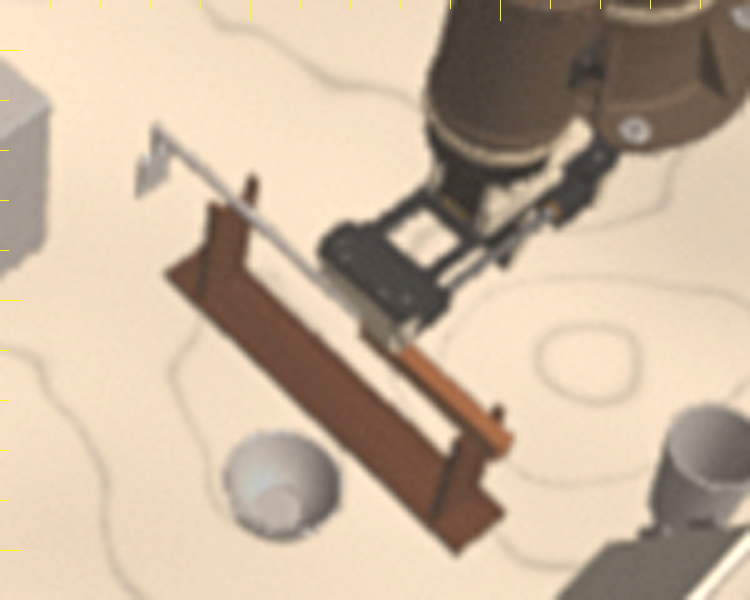

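The open gripper is above the handle (d1 crop 400,340), and the rod is seated with its crook free. I descend and grip.

drive_tool(
  increments=[
    {"grip": -1, "tz": -0.12},
    {"grip": -1, "tz": -0.22},
    {"grip": -1, "tz": -0.2525},
    {"grip": -1, "tz": -0.2525},
    {"grip": 1, "tz": -0.2525},
    {"grip": 1, "tz": -0.2525},
    {"grip": 1, "tz": -0.2525},
    {"grip": 1, "tz": -0.2525},
    {"grip": 1, "tz": -0.2525},
    {"grip": 1, "tz": -0.2525},
    {"grip": 1, "tz": -0.2525},
    {"grip": 1, "tz": -0.2525},
  ],
  newtons=35,
)

```text
invalid input
```

drive_tool(
  increments=[
    {"grip": -1, "tx": 0, "ty": 0, "tz": -0.12, "turn": 0},
    {"grip": -1, "tx": 0, "ty": 0, "tz": -0.22, "turn": 0},
    {"grip": -1, "tx": 0, "ty": 0, "tz": -0.2525, "turn": 0},
    {"grip": -1, "tx": 0, "ty": 0, "tz": -0.2525, "turn": 0},
    {"grip": 1, "tx": 0, "ty": 0, "tz": -0.2525, "turn": 0},
    {"grip": 1, "tx": 0, "ty": 0, "tz": -0.2525, "turn": 0},
    {"grip": 1, "tx": 0, "ty": 0, "tz": -0.2525, "turn": 0},
    {"grip": 1, "tx": 0, "ty": 0, "tz": -0.2525, "turn": 0},
    {"grip": 1, "tx": 0, "ty": 0, "tz": -0.2525, "turn": 0},
    {"grip": 1, "tx": 0, "ty": 0, "tz": -0.2525, "turn": 0},
    {"grip": 1, "tx": 0, "ty": 0, "tz": -0.2525, "turn": 0},
    {"grip": 1, "tx": 0, "ty": 0, "tz": -0.2525, "turn": 0},
  ],
  newtons=35,
)

```text
clock: 3.4
position: [0.4242, 0.1179, 0.0992]
ee_rot: [2.365, 2.065, -0.001]
force: [-0.4, -1.1, -0.0]
width: 0.354
```

drive_tool(
  increments=[
    {"grip": 1, "tx": 0, "ty": 0, "tz": 0, "turn": 0},
    {"grip": 1, "tx": 0, "ty": 0, "tz": 0, "turn": 0},
    {"grip": 1, "tx": 0, "ty": 0, "tz": 0, "turn": 0},
    {"grip": 1, "tx": 0, "ty": 0, "tz": 0, "turn": 0},
    {"grip": 1, "tx": 0, "ty": 0, "tz": 0, "turn": 0},
    {"grip": 1, "tx": 0, "ty": 0, "tz": 0, "turn": 0},
  ],
)

```text
clock: 4.0
position: [0.4242, 0.118, 0.0991]
ee_rot: [2.365, 2.065, -0.001]
force: [0.8, 0.9, -0.5]
width: 0.172
```

drive_tool(
  increments=[
    {"grip": 1, "tx": 0, "ty": 0, "tz": 0.08, "turn": 0},
    {"grip": 1, "tx": 0, "ty": 0, "tz": 0.18, "turn": 0},
    {"grip": 1, "tx": 0, "ty": 0, "tz": 0.28, "turn": 0},
    {"grip": 1, "tx": 0, "ty": 0, "tz": 0.36, "turn": 0},
    {"grip": 1, "tx": 0.1, "ty": 0.0075, "tz": 0.36, "turn": 0.06},
    {"grip": 1, "tx": 0.2, "ty": 0.0075, "tz": 0.36, "turn": 0.06},
    {"grip": 1, "tx": 0.3, "ty": 0.0075, "tz": 0.36, "turn": 0.06},
    {"grip": 1, "tx": 0.4, "ty": 0.0075, "tz": 0.36, "turn": 0.06},
    {"grip": 1, "tx": 0.4765, "ty": 0.0075, "tz": 0.3, "turn": 0.06},
    {"grip": 1, "tx": 0.4765, "ty": 0.0075, "tz": 0.2, "turn": 0.06},
    {"grip": 1, "tx": 0.4765, "ty": 0.0075, "tz": 0.1, "turn": 0.06},
    {"grip": 1, "tx": 0.4765, "ty": 0.0075, "tz": 0.0875, "turn": 0.06},
    {"grip": 1, "tx": 0.4765, "ty": 0.0075, "tz": 0.0875, "turn": 0.06},
  ],
)

```text
clock: 5.3
position: [0.614, 0.1208, 0.1336]
ee_rot: [2.3, 2.14, -0.004]
force: [0.5, 0.1, -0.4]
width: 0.171
```

Run:
```python
from h import *
s=get_image('scene')[:,:,::-1];t=get_image('top')[:,:,::-1]
print(observe()['position'],yaw())
A=crop(s,160,310,90,245,3,1.6);B=crop(t,170,350,140,240,4,1.6)
C=np.zeros((600,800,3),np.uint8);C[:400,:720]=B
cv2.imwrite('pics/e_s.png',A);cv2.imwrite('pics/e_t.png',s)
A=crop(s,170,300,110,210,3,1.6);C=np.zeros((800,720,3),np.uint8);C[:400]=B;C[400:700,:390]=A
cv2.imwrite('pics/e1.png',cv2.resize(C[:700],(617,600)))
p=observe()['position'];a=np.radians(yaw()-90);d=np.array([np.cos(a),np.sin(a),0]);ax=p+[0,0,.011]
f=ax+.266*d
print('tip pred',proj('top',f),proj('scene',f),'foot',proj('top',f-[0,0,.068]),proj('scene',f-[0,0,.068]))
```

```text
[0.61574648 0.12163451 0.13626926] -4.142946745204711
tip pred [261.97476803 179.45240877] [240.28011437 193.29650454] foot [261.74579078 182.29392493] [240.43940912 204.8019142 ]
```

View pics/e1.png

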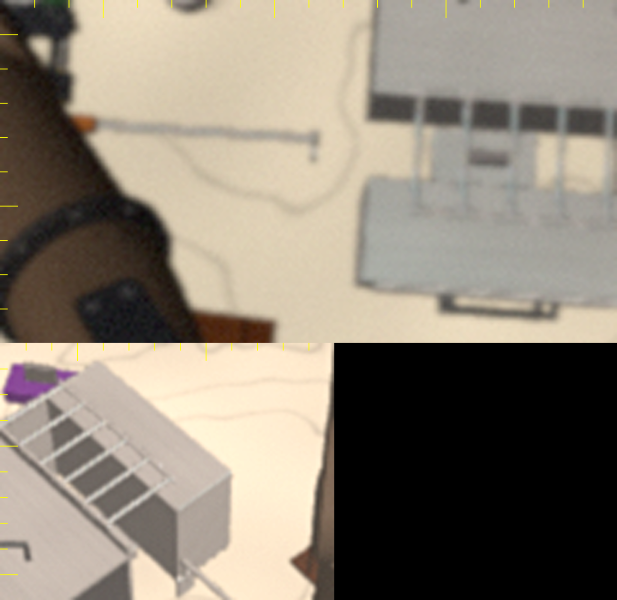

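The rod sits as predicted: the tip is at (262,180) and the pivot did not sag. I insert it above the fin and under the wires.

drive_tool(
  increments=[
    {"grip": 1, "tx": -0.0058, "ty": -0.08, "tz": 0, "turn": 0},
    {"grip": 1, "tx": -0.0116, "ty": -0.16, "tz": 0, "turn": 0},
    {"grip": 1, "tx": -0.0174, "ty": -0.24, "tz": 0, "turn": 0},
    {"grip": 1, "tx": -0.0232, "ty": -0.32, "tz": 0, "turn": 0},
    {"grip": 1, "tx": -0.029, "ty": -0.4, "tz": 0, "turn": 0},
    {"grip": 1, "tx": -0.0348, "ty": -0.48, "tz": 0, "turn": 0},
    {"grip": 1, "tx": -0.0406, "ty": -0.56, "tz": 0, "turn": 0},
    {"grip": 1, "tx": -0.0457, "ty": -0.6313, "tz": 0, "turn": 0},
    {"grip": 1, "tx": -0.0457, "ty": -0.6313, "tz": 0, "turn": 0},
    {"grip": 1, "tx": -0.0457, "ty": -0.6313, "tz": 0, "turn": 0},
  ],
)

```text
clock: 6.4
position: [0.5985, -0.1316, 0.1385]
ee_rot: [2.299, 2.134, 0.006]
force: [0.7, 0.9, -0.4]
width: 0.172
```

Run:
```python
from h import *
t=get_image('top')[:,:,::-1]
print(observe()['position'],yaw(),observe()['force'])
cv2.imwrite('pics/f1.png',crop(t,265,375,155,235,7))
p=observe()['position'];a=np.radians(yaw()-90);d=np.array([np.cos(a),np.sin(a),0]);f=p+[0,0,.011]+.266*d
for q in(f,f-[0,0,.068]):print((proj('top',q)-[265,155])*7)
```

```text
[ 0.59847344 -0.13027827  0.13826021] -4.141850825868104 [ 0.19005674 -0.41898569 -0.5161628 ]
[512.52277696 203.26759689]
[482.18301588 221.50126583]
```

View pics/f1.png

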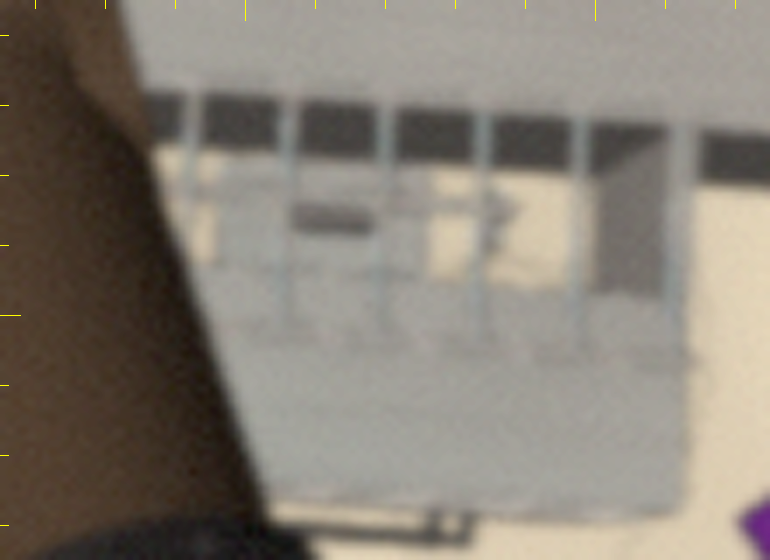

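The tip shows at f1 (512,205), past the box's far end at (430,190). I lower the foot behind the box and then pull slowly.

drive_tool(
  increments=[
    {"grip": 1, "tx": 0, "ty": 0, "tz": -0.06, "turn": 0},
    {"grip": 1, "tx": 0, "ty": 0, "tz": -0.12, "turn": 0},
    {"grip": 1, "tx": 0, "ty": 0, "tz": -0.17, "turn": 0},
    {"grip": 1, "tx": 0, "ty": 0, "tz": -0.188, "turn": 0},
    {"grip": 1, "tx": 0, "ty": 0, "tz": -0.188, "turn": 0},
    {"grip": 1, "tx": 0, "ty": 0, "tz": -0.188, "turn": 0},
  ],
)

```text
clock: 7.05
position: [0.5994, -0.1295, 0.0643]
ee_rot: [2.295, 2.137, 0.008]
force: [-0.3, -0.0, -1.4]
width: 0.169
```

drive_tool(
  increments=[
    {"grip": 1, "tx": 0.0014, "ty": 0.02, "tz": 0, "turn": 0},
    {"grip": 1, "tx": 0.0029, "ty": 0.04, "tz": 0, "turn": 0},
    {"grip": 1, "tx": 0.0043, "ty": 0.06, "tz": 0, "turn": 0},
    {"grip": 1, "tx": 0.0065, "ty": 0.09, "tz": 0, "turn": 0},
    {"grip": 1, "tx": 0.0087, "ty": 0.12, "tz": 0, "turn": 0},
    {"grip": 1, "tx": 0.0108, "ty": 0.15, "tz": 0, "turn": 0},
    {"grip": 1, "tx": 0.013, "ty": 0.18, "tz": 0, "turn": 0},
    {"grip": 1, "tx": 0.0152, "ty": 0.21, "tz": 0, "turn": 0},
    {"grip": 1, "tx": 0.0173, "ty": 0.24, "tz": 0, "turn": 0},
    {"grip": 1, "tx": 0.0195, "ty": 0.27, "tz": 0, "turn": 0},
    {"grip": 1, "tx": 0.0217, "ty": 0.3, "tz": 0, "turn": 0},
    {"grip": 1, "tx": 0.0217, "ty": 0.3, "tz": 0, "turn": 0},
  ],
)

```text
clock: 8.25
position: [0.6082, -0.0063, 0.0645]
ee_rot: [2.293, 2.141, 0.011]
force: [0.6, -0.4, -0.8]
width: 0.173
```

Run:
```python
from h import *
t=get_image('top')[:,:,::-1];s=get_image('scene')[:,:,::-1]
print(observe()['position'],yaw(),observe()['force'])
C=np.zeros((560,800,3),np.uint8);C[:320,:440]=crop(t,235,345,155,235,4);A=crop(s,200,290,110,250,4);C[:,440:]=A[:560,:360]
cv2.imwrite('pics/g1.png',C)
```

```text
[ 0.60804871 -0.00886045  0.06423293] -4.033238273743494 [-0.1159903  -0.47408904 -0.82007644]
```

View pics/g1.png

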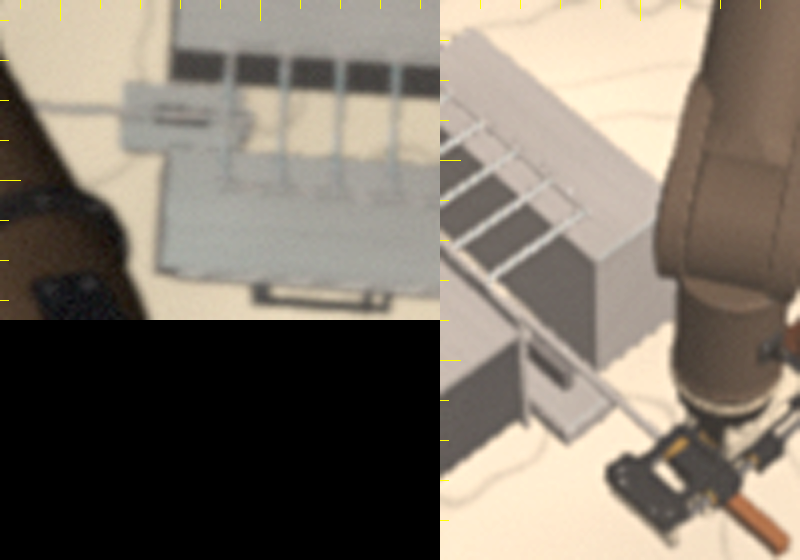

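The box follows the foot straight; in g1 its front is already out past the mouth. I keep pulling.

drive_tool(
  increments=[
    {"grip": 1, "tx": 0.0014, "ty": 0.02, "tz": 0, "turn": 0},
    {"grip": 1, "tx": 0.0036, "ty": 0.05, "tz": 0, "turn": 0},
    {"grip": 1, "tx": 0.0058, "ty": 0.08, "tz": 0, "turn": 0},
    {"grip": 1, "tx": 0.008, "ty": 0.11, "tz": 0, "turn": 0},
    {"grip": 1, "tx": 0.0101, "ty": 0.14, "tz": 0, "turn": 0},
    {"grip": 1, "tx": 0.0123, "ty": 0.17, "tz": 0, "turn": 0},
    {"grip": 1, "tx": 0.0144, "ty": 0.2, "tz": 0, "turn": 0},
    {"grip": 1, "tx": 0.0166, "ty": 0.23, "tz": 0, "turn": 0},
    {"grip": 1, "tx": 0.0188, "ty": 0.26, "tz": 0, "turn": 0},
    {"grip": 1, "tx": 0.021, "ty": 0.29, "tz": 0, "turn": 0},
    {"grip": 1, "tx": 0.0231, "ty": 0.32, "tz": 0, "turn": 0},
    {"grip": 1, "tx": 0.0253, "ty": 0.35, "tz": 0, "turn": 0},
    {"grip": 1, "tx": 0.0275, "ty": 0.38, "tz": 0, "turn": 0},
    {"grip": 1, "tx": 0.0289, "ty": 0.4, "tz": 0, "turn": 0},
    {"grip": 1, "tx": 0.0289, "ty": 0.4, "tz": 0, "turn": 0},
    {"grip": 1, "tx": 0.0289, "ty": 0.4, "tz": 0, "turn": 0},
  ],
)

```text
clock: 9.95
position: [0.6196, 0.1512, 0.0642]
ee_rot: [2.294, 2.138, 0.009]
force: [-0.1, 0.1, -0.3]
width: 0.169
```

drive_tool(
  increments=[
    {"grip": 1, "tx": -0.0018, "ty": -0.025, "tz": 0, "turn": 0},
    {"grip": 1, "tx": -0.0018, "ty": -0.025, "tz": 0.04, "turn": 0},
    {"grip": 1, "tx": -0.0018, "ty": -0.025, "tz": 0.14, "turn": 0},
    {"grip": 1, "tx": -0.0018, "ty": -0.025, "tz": 0.26, "turn": 0},
    {"grip": 1, "tx": -0.0018, "ty": -0.025, "tz": 0.38, "turn": 0},
    {"grip": 1, "tx": -0.0018, "ty": -0.025, "tz": 0.46, "turn": 0},
    {"grip": 1, "tx": -0.1, "ty": -0.083, "tz": 0.46, "turn": -0.0625},
    {"grip": 1, "tx": -0.2, "ty": -0.083, "tz": 0.46, "turn": -0.0625},
    {"grip": 1, "tx": -0.3, "ty": -0.083, "tz": 0.46, "turn": -0.0625},
    {"grip": 1, "tx": -0.4, "ty": -0.083, "tz": 0.46, "turn": -0.0625},
    {"grip": 1, "tx": -0.4885, "ty": -0.083, "tz": 0.46, "turn": -0.0625},
    {"grip": 1, "tx": -0.4885, "ty": -0.083, "tz": 0.3, "turn": -0.0625},
    {"grip": 1, "tx": -0.4885, "ty": -0.083, "tz": 0.22, "turn": -0.0625},
    {"grip": 1, "tx": -0.4885, "ty": -0.083, "tz": 0.2, "turn": -0.0625},
    {"grip": 1, "tx": -0.4885, "ty": -0.083, "tz": 0.2, "turn": -0.0625},
  ],
)

```text
clock: 11.45
position: [0.4238, 0.1177, 0.1444]
ee_rot: [2.363, 2.063, 0.006]
force: [0.1, 0.1, -1.0]
width: 0.168
```

Run:
```python
from h import *
t=get_image('top')[:,:,::-1];s=get_image('scene')[:,:,::-1]
o=observe();print(o['position'],yaw(),o['force'],o['ee_rot'],o['joints'])
C=np.zeros((600,800,3),np.uint8);C[:400,:800]=crop(t,150,350,145,245,4);cv2.imwrite('pics/ss.png',s);cv2.imwrite('pics/tt.png',t)
A=crop(s,250,350,160,260,2);C[400:600,:200]=A; A=crop(s,200,300,160,260,2);C[400:600,220:420]=A
cv2.imwrite('pics/i1.png',C)
```

```text
[0.42545841 0.11862369 0.14605204] -7.779761249629511 [-0.43466789  0.32965404  0.07423114] [2.36236788 2.06157483 0.01159714] [ 0.20380916  0.33516879 -0.73242331  2.07457702  0.30903621  0.82903829
 -0.84651248]
```

View pics/i1.png

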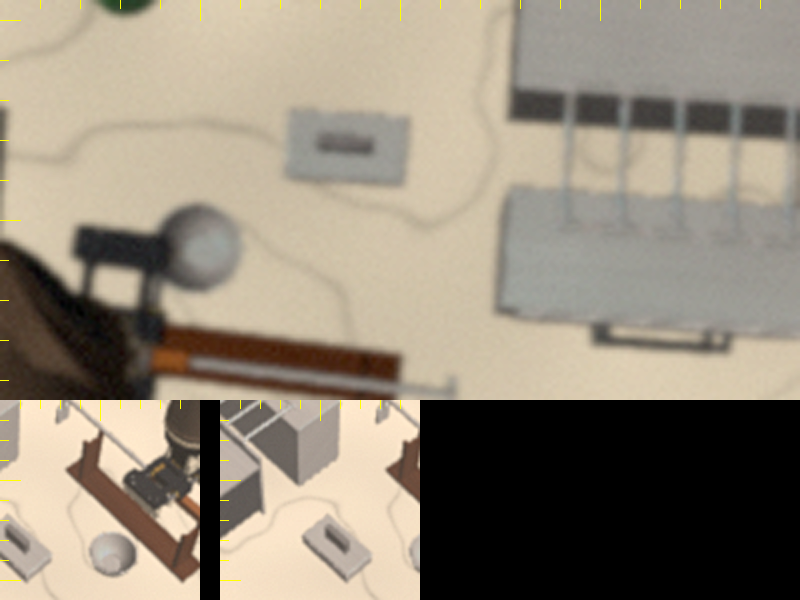

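The box is fully out, with its fin at top (236,181), and the rod is above its stand. I seat the rod and release it.

drive_tool(
  increments=[
    {"grip": 1, "tx": -0.003, "ty": -0.001, "tz": -0.03, "turn": 0},
    {"grip": 1, "tx": -0.003, "ty": -0.001, "tz": -0.06, "turn": 0},
    {"grip": 1, "tx": -0.003, "ty": -0.001, "tz": -0.085, "turn": 0},
    {"grip": 1, "tx": -0.003, "ty": -0.001, "tz": -0.105, "turn": 0},
    {"grip": 1, "tx": -0.003, "ty": -0.001, "tz": -0.117, "turn": 0},
    {"grip": 1, "tx": -0.003, "ty": -0.001, "tz": -0.117, "turn": 0},
    {"grip": 1, "tx": -0.003, "ty": -0.001, "tz": -0.117, "turn": 0},
  ],
)

```text
clock: 12.25
position: [0.4242, 0.1183, 0.099]
ee_rot: [2.362, 2.062, 0.011]
force: [-0.6, 0.7, -0.8]
width: 0.171
```

Run:
```python
from h import *
print(observe()['position'],yaw(),observe()['force'])
o=lambda a,b,z:np.round(onz('top',150+a/4,145+b/4,z),4)
print('fin',o(344,144,.062),o(316,141,.062),o(373,147,.062))
print('box',o(347,147,.03),'ends',o(288,145,.03),o(408,152,.03))
t=cv2.imread('pics/tt.png');s=cv2.imread('pics/ss.png')
# lunchbox floor/rim check: white-ish mask in scene
print('scene fin',onz('scene',200+115/2,160+137/2,.062))
B=crop(s,320,415,245,345,6,1.5);cv2.imwrite('pics/j1.png',B[:600,:570])
```

```text
[0.42418132 0.11827733 0.09901364] -7.76317310687629 [-0.61242465  0.70508435 -0.79081108]
fin [ 0.6042 -0.0523  0.062 ] [ 0.6071 -0.0274  0.062 ] [ 0.6013 -0.0781  0.062 ]
box [ 0.606  -0.0531  0.03  ] ends [0.6082 0.0007 0.03  ] [ 0.6011 -0.1087  0.03  ]
scene fin [ 0.61871269 -0.0443904   0.062     ]
```

View pics/j1.png

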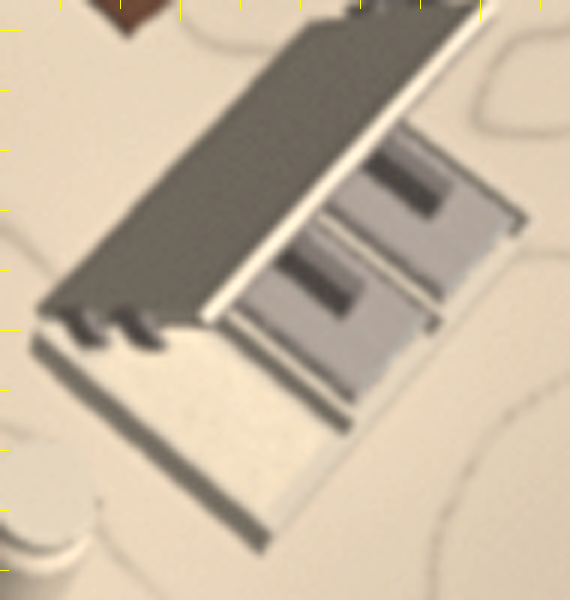

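The enlarged view shows the empty compartment floor around (260,440). Its divider's inner end is at (345,430), the box's outer corner at (268,537), and the lid edge runs from (213,325) to (495,10). I fit the lunchbox pose from these corners.

drive_tool(
  increments=[
    {"grip": 0.1, "tx": 0, "ty": 0, "tz": 0, "turn": 0},
    {"grip": 0.1, "tx": 0, "ty": 0, "tz": 0, "turn": 0},
    {"grip": 0.1, "tx": 0, "ty": 0, "tz": 0, "turn": 0},
    {"grip": 0.1, "tx": 0, "ty": 0, "tz": 0, "turn": 0},
    {"grip": 0.1, "tx": 0, "ty": 0, "tz": 0, "turn": 0},
    {"grip": 0.1, "tx": 0, "ty": 0, "tz": 0, "turn": 0},
  ],
)

```text
clock: 12.85
position: [0.4242, 0.1183, 0.099]
ee_rot: [2.362, 2.062, 0.011]
force: [1.6, 0.2, -0.3]
width: 0.451
```

```bash
cat > fit.py <<'E'
from h import *
from scipy.optimize import least_squares
J=lambda a,b:(320+a/6,245+b/6)
T=lambda a,b:(100+a/4,150+b/4)
pts=[('scene',J(268,537),(-67,120,34)),('scene',J(38,332),(87,120,34)),('scene',J(345,432),(-62,41.6,5)),('scene',J(355,402),(-62,39,34)),('scene',J(440,300),(-62,-39,34)),('scene',J(213,325),(2,120,169)),('scene',J(497,10),(2,-120,169)),('top',T(57,55),(2,120,169)),('top',T(33,345),(2,-120,169))]
def w(x,p):
    c,s=np.cos(x[2]),np.sin(x[2]);p=np.array(p)/1e3
    return np.array([x[0]+c*p[0]-s*p[1],x[1]+s*p[0]+c*p[1],p[2]])
def f(x): return np.concatenate([proj(n,w(x,p))-uv for n,uv,p in pts])
r=least_squares(f,[.54,.355,-1.6],loss='soft_l1')
if __name__=='__main__':
    print(r.x,np.degrees(r.x[2]));print(np.round(f(r.x).reshape(-1,2),1))
    for p in [(0,78,5),(-25,0,67),(-25,-78,67),(85,0,45),(-57,78,30)]:print(p,w(r.x,p))
    o=observe();print(o['position'],o['width'])
E
python3 fit.py
```

```text
[ 0.53337004  0.35757893 -1.58432046] -90.77487565983118
[[ 0.8 -1.9]
 [-1.6 -1.4]
 [-0.6 -0.4]
 [ 0.4  0.6]
 [ 0.4  0.2]
 [-0.3  0.4]
 [-0.6 -1.4]
 [-4.  -1.4]
 [-2.5 -0.1]]
(0, 78, 5) [0.6113629  0.35652408 0.005     ]
(-25, 0, 67) [0.53370813 0.38257665 0.067     ]
(-25, -78, 67) [0.45571526 0.3836315  0.067     ]
(85, 0, 45) [0.53222052 0.27258671 0.045     ]
(-57, 78, 30) [0.61213376 0.41351887 0.03      ]
[0.42417667 0.11827593 0.0990226 ] 0.4514125860986015
```

```bash
sed -i "s/('top',T(57,55),(2,120,169))/('top',T(57,55),(10,120,174.6))/;s/('top',T(33,345),(2,-120,169))/('top',T(33,345),(10,-120,174.6))/" fit.py; python3 fit.py
```

```text
[ 0.5333125   0.35785965 -1.58721591] -90.94077296341531
[[ 0.7 -1.9]
 [-1.5 -1.5]
 [-0.6 -0.3]
 [ 0.4  0.6]
 [ 0.5  0.3]
 [-0.3  0.4]
 [-0.4 -1.3]
 [-2.3 -1.7]
 [-0.9  0. ]]
(0, 78, 5) [0.61130198 0.35657898 0.005     ]
(-25, 0, 67) [0.53372297 0.38285628 0.067     ]
(-25, -78, 67) [0.45573348 0.38413695 0.067     ]
(85, 0, 45) [0.53191689 0.27287111 0.045     ]
(-57, 78, 30) [0.61223786 0.4135713  0.03      ]
[0.42417667 0.11827593 0.0990226 ] 0.4514125860986015
```

drive_tool(
  increments=[
    {"grip": 0.1, "tx": 0, "ty": 0, "tz": 0.1, "turn": 0},
    {"grip": 0.1, "tx": 0, "ty": 0, "tz": 0.2, "turn": 0},
    {"grip": 0.1, "tx": 0, "ty": 0, "tz": 0.3, "turn": 0},
    {"grip": 0.1, "tx": 0.1, "ty": -0.1, "tz": 0.3, "turn": 0.054},
    {"grip": 0.1, "tx": 0.2, "ty": -0.2, "tz": 0.3, "turn": 0.054},
    {"grip": 0.1, "tx": 0.3, "ty": -0.3, "tz": 0.3, "turn": 0.054},
    {"grip": 0.1, "tx": 0.4, "ty": -0.4, "tz": 0.3, "turn": 0.054},
    {"grip": 0.1, "tx": 0.452, "ty": -0.427, "tz": 0.2, "turn": 0.054},
    {"grip": 0.1, "tx": 0.452, "ty": -0.427, "tz": 0.13, "turn": 0.054},
    {"grip": 0.1, "tx": 0.452, "ty": -0.427, "tz": 0.13, "turn": 0.054},
    {"grip": 0.1, "tx": 0.452, "ty": -0.427, "tz": 0.13, "turn": 0.054},
  ],
)

```text
clock: 13.95
position: [0.6042, -0.0516, 0.151]
ee_rot: [2.304, 2.13, 0.01]
force: [0.3, -0.3, 0.8]
width: 0.451
```

drive_tool(
  increments=[
    {"grip": 0.1, "tx": 0.002, "ty": 0.043, "tz": 0, "turn": 0},
    {"grip": 0.1, "tx": 0.002, "ty": 0.043, "tz": -0.1, "turn": 0},
    {"grip": 0.1, "tx": 0.002, "ty": 0.043, "tz": -0.2, "turn": 0},
    {"grip": 0.1, "tx": 0.002, "ty": 0.043, "tz": -0.25, "turn": 0},
    {"grip": 0.1, "tx": 0.002, "ty": 0.043, "tz": -0.2725, "turn": 0},
    {"grip": 0.1, "tx": 0.002, "ty": 0.043, "tz": -0.2725, "turn": 0},
    {"grip": 1, "tx": 0.002, "ty": 0.043, "tz": -0.2725, "turn": 0},
    {"grip": 1, "tx": 0.002, "ty": 0.043, "tz": -0.2725, "turn": 0},
    {"grip": 1, "tx": 0.002, "ty": 0.043, "tz": -0.2725, "turn": 0},
    {"grip": 1, "tx": 0.002, "ty": 0.043, "tz": -0.2725, "turn": 0},
    {"grip": 1, "tx": 0.002, "ty": 0.043, "tz": -0.2725, "turn": 0},
    {"grip": 1, "tx": 0.002, "ty": 0.043, "tz": -0.2725, "turn": 0},
    {"grip": 1, "tx": 0.002, "ty": 0.043, "tz": -0.2725, "turn": 0},
    {"grip": 1, "tx": 0.002, "ty": 0.043, "tz": -0.2725, "turn": 0},
  ],
  newtons=45,
)

```text
clock: 15.35
position: [0.6061, -0.0344, 0.043]
ee_rot: [2.303, 2.129, 0.013]
force: [1.3, -0.5, 6.6]
width: 0.126
```

Run:
```python
from fit import *
o=observe();print(o['position'],yaw(),o['width']*92,o['force'])
for p in [(-25,-6,67),(-25,6,67),(-25,6,35),(-55,31,35),(-55,-31,35),(-25,-84,67),(-25,-72,67),(-25,-72,35),(-55,-47,35),(-67,-120,34),(-62,-36.5,34),(-62,36.5,34)]:print(p,np.round((proj('scene',w(r.x,p))-[320,245])*6))
```

```text
[ 0.60608215 -0.03441439  0.04295969] -4.509799776383449 11.584669173489079 [ 1.26320994 -0.49446294  6.59614523]
(-25, -6, 67) [363. 273.]
(-25, 6, 67) [349. 289.]
(-25, 6, 35) [335. 314.]
(-55, 31, 35) [355. 385.]
(-55, -31, 35) [424. 303.]
(-25, -84, 67) [448. 172.]
(-25, -72, 67) [435. 187.]
(-25, -72, 35) [420. 214.]
(-55, -47, 35) [441. 282.]
(-67, -120, 34) [536. 205.]
(-62, -36.5, 34) [440. 305.]
(-62, 36.5, 34) [360. 402.]
```

Gripped at 11.6 mm, which is the fin's thickness. The predicted fin corners of the seated boxes match the picture to about 1 px, so the lunchbox fit is good. I lift, cross above the lid and come down on the open side.

drive_tool(
  increments=[
    {"grip": 1, "tx": 0, "ty": 0, "tz": 0.05, "turn": 0},
    {"grip": 1, "tx": 0, "ty": 0, "tz": 0.15, "turn": 0},
    {"grip": 1, "tx": 0, "ty": 0, "tz": 0.27, "turn": 0},
    {"grip": 1, "tx": 0, "ty": 0, "tz": 0.39, "turn": 0},
    {"grip": 1, "tx": 0, "ty": 0, "tz": 0.5, "turn": 0},
    {"grip": 1, "tx": 0, "ty": 0, "tz": 0.58, "turn": 0},
    {"grip": 1, "tx": 0.016, "ty": 0.08, "tz": 0.6, "turn": 0.05},
    {"grip": 1, "tx": 0.016, "ty": 0.2, "tz": 0.6, "turn": 0.05},
    {"grip": 1, "tx": 0.016, "ty": 0.32, "tz": 0.6, "turn": 0.05},
    {"grip": 1, "tx": 0.016, "ty": 0.44, "tz": 0.6, "turn": 0.05},
    {"grip": 1, "tx": 0.016, "ty": 0.56, "tz": 0.6, "turn": 0.05},
    {"grip": 1, "tx": 0.016, "ty": 0.68, "tz": 0.6, "turn": 0.05},
    {"grip": 1, "tx": 0.016, "ty": 0.8, "tz": 0.6, "turn": 0.05},
    {"grip": 1, "tx": 0.016, "ty": 0.9, "tz": 0.6, "turn": 0.05},
    {"grip": 1, "tx": 0.016, "ty": 1, "tz": 0.6, "turn": 0.05},
    {"grip": 1, "tx": 0.016, "ty": 1, "tz": 0.6, "turn": 0.05},
  ],
)

```text
clock: 16.95
position: [0.6086, 0.3726, 0.2817]
ee_rot: [-2.241, -2.201, -0.012]
force: [0.0, -0.8, -0.8]
width: 0.131
```

drive_tool(
  increments=[
    {"grip": 1, "tx": 0.0105, "ty": 0.1, "tz": 0, "turn": 0},
    {"grip": 1, "tx": 0.0105, "ty": 0.187, "tz": 0, "turn": 0},
    {"grip": 1, "tx": 0.0105, "ty": 0.187, "tz": 0, "turn": 0},
    {"grip": 1, "tx": 0.0105, "ty": 0.187, "tz": -0.1, "turn": 0},
    {"grip": 1, "tx": 0.0105, "ty": 0.187, "tz": -0.2, "turn": 0},
    {"grip": 1, "tx": 0.0105, "ty": 0.187, "tz": -0.3, "turn": 0},
    {"grip": 1, "tx": 0.0105, "ty": 0.187, "tz": -0.4, "turn": 0},
    {"grip": 1, "tx": 0.0105, "ty": 0.187, "tz": -0.467, "turn": 0},
    {"grip": 1, "tx": 0.0105, "ty": 0.187, "tz": -0.467, "turn": 0},
    {"grip": 1, "tx": 0.0105, "ty": 0.187, "tz": -0.467, "turn": 0},
  ],
)

```text
clock: 17.95
position: [0.6129, 0.447, 0.0952]
ee_rot: [-2.241, -2.201, -0.011]
force: [-1.1, 0.4, -1.2]
width: 0.127
```

Run:
```python
from fit import *
s=get_image('scene')[:,:,::-1];t=get_image('top')[:,:,::-1]
o=observe();print(o['position'],yaw(),o['width']*92,o['force'],o['joints'])
cv2.imwrite('pics/k_s.png',s);cv2.imwrite('pics/k_t.png',t)
C=np.zeros((600,800,3),np.uint8);C[:]=0
A=crop(s,320,440,245,345,5,1.5);C[:500,:600]=A
# salt/green diff vs pre: numeric check nothing else moved
a=cv2.imread('pics/scene0.png').astype(int);d=np.abs(a-s).max(2)>45
n,l,st,ce=cv2.connectedComponentsWithStats(d.astype(np.uint8))
print([ (x[:4].tolist(),x[4]) for x in st[1:] if x[4]>25])
cv2.imwrite('pics/k1.png',C[:500,:600])
cy=np.array([w(r.x,p) for p in [(-90,78,0)]]);print(cy)
```

```text
[0.61366261 0.44830888 0.09737341] -1.0482710651881972 11.508306385339427 [-0.27101928 -0.03237419 -0.97555895] [-0.37708358  0.84567959 -0.62009736  1.29946716  0.49955514  1.13897189
 -1.05701374]
[([196, 0, 55, 66], np.int32(1603)), ([346, 74, 21, 42], np.int32(515)), ([400, 107, 7, 16], np.int32(35)), ([358, 125, 98, 219], np.int32(7885))]
[[0.61277968 0.44656685 0.        ]]
```

View pics/k1.png

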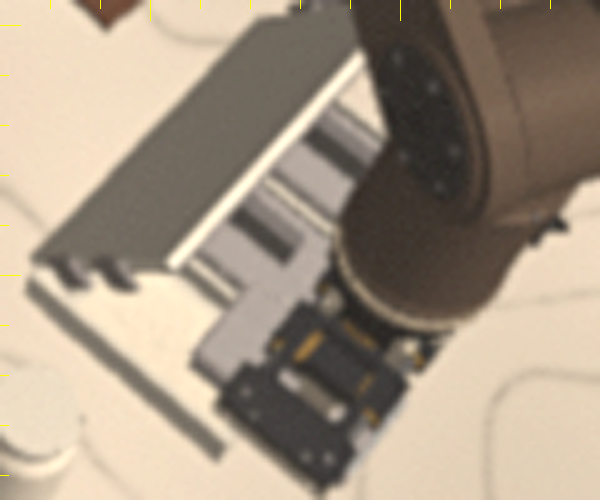

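Run:
```python
from fit import *
K=lambda a,b:(320+a/5,245+b/5)
x=r.x
def loc(p):
    c,s=np.cos(x[2]),np.sin(x[2]);d=np.array(p[:2])-x[:2];return np.round(1e3*np.array([c*d[0]+s*d[1],-s*d[0]+c*d[1]]),1)
print('corner top lb',loc(onz('scene',*K(195,357),.084)),'bottom corner',loc(onz('scene',*K(197,370),.054)))
print('pred corner',loc([.6447,.375]))
print('far top corner D2 side', loc(onz('scene',*K(255,287),.084)),loc(onz('scene',*K(300,225),.084)))
for nm,a,z in [('rim +y strip upper edge',(222,442),.034),('rim other',(32,275),.034),('base',(218,460),0),('base2',(30,290),0)]: print(nm,loc(onz('scene',*K(*a),z)))
print('D2 top lines',loc(onz('scene',*K(190,265),.034)),loc(onz('scene',*K(235,300),.034)),'D1',loc(onz('scene',*K(270,185),.034)),loc(onz('scene',*K(330,232),.034)))
```

```text
corner top lb [-27.7 114.7] bottom corner [-30.9 107. ]
pred corner [-19.  111.1]
far top corner D2 side [-28.   54.5] [-24.7   2.7]
rim +y strip upper edge [-66.3 124. ]
rim other [ 81.  119.6]
base [-69.3 120.4]
base2 [ 81.1 113.9]
D2 top lines [13.9 46.1] [-19.8  45.5] D1 [  9.1 -33.2] [-36.8 -32.9]
```

Run:
```python
from fit import *
g=cv2.cvtColor(cv2.imread('pics/scene0.png'),cv2.COLOR_BGR2GRAY).astype(np.float32)
def prof(xx,z,ys):
    P=np.array([proj('scene',w(r.x,(xx,y,z))) for y in ys],np.float32)
    return cv2.remap(g,P[:,0].reshape(1,-1),P[:,1].reshape(1,-1),cv2.INTER_LINEAR)[0]
for rng in ((28,66),(-50,-12),(100,140)):
    ys=np.arange(*rng,2)
    print('y',ys)
    m=np.mean([prof(x,34,ys) for x in (-55,-50,-45,-40,-35,-30)],0);print(np.round(m).astype(int))
xs=np.arange(-90,-40,2);
def px(y,z):
    P=np.array([proj('scene',w(r.x,(x,y,z))) for x in xs],np.float32);return cv2.remap(g,P[:,0].reshape(1,-1),P[:,1].reshape(1,-1),cv2.INTER_LINEAR)[0]
print(xs);print(np.round(np.mean([px(y,34) for y in range(60,100,4)],0)).astype(int))
```

```text
y [28 30 32 34 36 38 40 42 44 46 48 50 52 54 56 58 60 62 64]
[106 102  95  87  81  83  95 111 119 109  92  78  73  80  96 115 131 140
 145]
y [-50 -48 -46 -44 -42 -40 -38 -36 -34 -32 -30 -28 -26 -24 -22 -20 -18 -16
 -14]
[105 100  93  84  79  84  96 110 117 110  99  96 101 106 108 108 108 108
 108]
y [100 102 104 106 108 110 112 114 116 118 120 122 124 126 128 130 132 134
 136 138]
[146 146 146 145 146 146 146 146 144 139 129 113  93  78  73  73  77  90
 110 128]
[-90 -88 -86 -84 -82 -80 -78 -76 -74 -72 -70 -68 -66 -64 -62 -60 -58 -56
 -54 -52 -50 -48 -46 -44 -42]
[138 139 139 139 139 140 140 140 138 134 132 133 136 137 137 140 142 144
 145 145 144 144 144 145 145]
```

drive_tool(
  increments=[
    {"grip": 1, "tx": 0.002, "ty": -0.03, "tz": 0, "turn": 0},
    {"grip": 1, "tx": 0.002, "ty": -0.06, "tz": 0, "turn": 0},
    {"grip": 1, "tx": 0.002, "ty": -0.09, "tz": 0, "turn": 0},
    {"grip": 1, "tx": 0.002, "ty": -0.11, "tz": 0, "turn": 0},
    {"grip": 1, "tx": 0.002, "ty": -0.1225, "tz": 0, "turn": 0},
    {"grip": 1, "tx": 0.002, "ty": -0.1225, "tz": -0.015, "turn": 0},
    {"grip": 1, "tx": 0.002, "ty": -0.1225, "tz": -0.03, "turn": 0},
    {"grip": 1, "tx": 0.002, "ty": -0.1225, "tz": -0.03, "turn": 0},
  ],
)

```text
clock: 18.85
position: [0.6136, 0.3994, 0.0838]
ee_rot: [-2.24, -2.201, -0.014]
force: [0.5, -0.8, -0.7]
width: 0.126
```

drive_tool(
  increments=[
    {"grip": 1, "tx": 0, "ty": -0.005, "tz": 0, "turn": 0},
    {"grip": 1, "tx": 0, "ty": -0.01, "tz": 0, "turn": 0},
    {"grip": 1, "tx": 0, "ty": -0.01, "tz": 0, "turn": 0},
  ],
)

```text
clock: 19.15
position: [0.6137, 0.3952, 0.0838]
ee_rot: [-2.24, -2.201, -0.014]
force: [0.9, -0.5, -1.6]
width: 0.125
```

drive_tool(
  increments=[
    {"grip": 1, "tx": 0, "ty": -0.005, "tz": 0, "turn": 0},
    {"grip": 1, "tx": 0, "ty": -0.01, "tz": 0, "turn": 0},
    {"grip": 1, "tx": 0, "ty": -0.01, "tz": 0, "turn": 0},
  ],
)

```text
clock: 19.45
position: [0.6139, 0.3906, 0.0839]
ee_rot: [-2.241, -2.201, -0.014]
force: [0.1, -0.1, -1.7]
width: 0.127
```

drive_tool(
  increments=[
    {"grip": 1, "tx": 0, "ty": -0.003, "tz": 0, "turn": 0},
    {"grip": 1, "tx": 0, "ty": -0.006, "tz": 0, "turn": 0},
    {"grip": 1, "tx": 0, "ty": -0.006, "tz": 0, "turn": 0},
  ],
)

```text
clock: 19.75
position: [0.6138, 0.389, 0.0841]
ee_rot: [-2.24, -2.201, -0.015]
force: [0.2, 3.1, -1.7]
width: 0.132
```

drive_tool(
  increments=[
    {"grip": 1, "tx": 0, "ty": -0.003, "tz": 0, "turn": 0},
    {"grip": 1, "tx": 0, "ty": -0.006, "tz": 0, "turn": 0},
    {"grip": 1, "tx": 0, "ty": -0.006, "tz": 0, "turn": 0},
  ],
)

```text
clock: 20.05
position: [0.6138, 0.389, 0.0845]
ee_rot: [-2.238, -2.199, -0.021]
force: [2.2, 10.3, -5.2]
width: 0.128
```

Contact at y = 0.389 is the gripper body against the lid edge, at 10 N. I back off 3 mm, lower the box onto the rim and release it, so that its far end tips into the compartment. I can then push it in from the outer end.

drive_tool(
  increments=[
    {"grip": 1, "tx": 0, "ty": 0.009, "tz": 0, "turn": 0},
    {"grip": 1, "tx": 0, "ty": 0.009, "tz": -0.006, "turn": 0},
    {"grip": 1, "tx": 0, "ty": 0.009, "tz": -0.012, "turn": 0},
    {"grip": 1, "tx": 0, "ty": 0.009, "tz": -0.012, "turn": 0},
  ],
)

```text
clock: 20.45
position: [0.6137, 0.3917, 0.0789]
ee_rot: [-2.239, -2.199, -0.018]
force: [0.0, 0.1, -1.8]
width: 0.126
```

Run:
```python
from h import *
o=observe();print(o['position'],yaw(),o['force'],R.from_rotvec(o['ee_rot']).as_matrix()[:,2])
```

```text
[0.61369721 0.39167155 0.07893321] -1.0221825025433775 [ 0.04002795  0.07787356 -1.79894244] [ 0.00624827  0.01026448 -0.9999278 ]
```

drive_tool(
  increments=[
    {"grip": 0.6, "tx": 0, "ty": 0, "tz": 0, "turn": 0},
    {"grip": 0.6, "tx": 0, "ty": 0, "tz": 0, "turn": 0},
    {"grip": 0.6, "tx": 0, "ty": 0, "tz": 0, "turn": 0},
    {"grip": 0.6, "tx": 0, "ty": 0, "tz": 0, "turn": 0},
    {"grip": 0.6, "tx": 0, "ty": 0, "tz": 0, "turn": 0},
  ],
)

```text
clock: 20.95
position: [0.6138, 0.3917, 0.0791]
ee_rot: [-2.239, -2.2, -0.019]
force: [-0.5, 0.9, 0.0]
width: 0.199
```

Run:
```python
from h import *
o=observe();print(o['position'],o['width']*92,o['force'])
s=get_image('scene')[:,:,::-1];cv2.imwrite('pics/m_s.png',s)
a=cv2.imread('pics/k_s.png')
```

```text
[0.61375666 0.39169835 0.07906988] 18.304655395553922 [-0.53736735  0.94076358  0.04711287]
```

The viewer's 12-picture limit is reached, so I rely on forces and masks from here. The 1.8 N load is gone, so the box is released. I withdraw and push its outer end from outside with closed fingers.

drive_tool(
  increments=[
    {"grip": 0.2, "tx": 0, "ty": 0, "tz": 0, "turn": 0},
    {"grip": 0.2, "tx": 0, "ty": 0, "tz": 0, "turn": 0},
    {"grip": 0.2, "tx": 0, "ty": 0, "tz": 0, "turn": 0},
    {"grip": 0.2, "tx": 0, "ty": 0.005, "tz": 0.06, "turn": 0},
    {"grip": 0.2, "tx": 0, "ty": 0.01, "tz": 0.14, "turn": 0},
    {"grip": 0.2, "tx": 0, "ty": 0.05, "tz": 0.2, "turn": 0},
    {"grip": 0.5, "tx": 0, "ty": 0.12, "tz": 0.2, "turn": 0},
    {"grip": 1, "tx": 0, "ty": 0.19, "tz": 0.2, "turn": 0},
    {"grip": 1, "tx": 0, "ty": 0.19, "tz": 0.2, "turn": 0},
    {"grip": 1, "tx": 0, "ty": 0.19, "tz": 0.2, "turn": 0},
    {"grip": 1, "tx": 0, "ty": 0.19, "tz": 0.2, "turn": 0},
    {"grip": 1, "tx": 0, "ty": 0.19, "tz": 0.2, "turn": 0},
  ],
)

```text
clock: 22.2
position: [0.6145, 0.4663, 0.159]
ee_rot: [-2.241, -2.198, -0.018]
force: [0.7, -0.0, 0.3]
width: 0.005
```

```bash
cat > look.py <<'E'
from fit import *
import sys
s=get_image('scene')[:,:,::-1];cv2.imwrite('pics/%s.png'%sys.argv[1],s)
g=s.astype(int);ref=cv2.imread('pics/scene0.png').astype(int)
# per-lb grid of gray change along compartment length at several y, z=34 plane
def samp(im,p):
    u=proj('scene',w(r.x,p));return cv2.getRectSubPix(im.astype(np.float32),(1,1),(float(u[0]),float(u[1])))[0,0]
xs=list(range(-90,11,5));print('x',xs)
for y in (50,56,65,82,95,105,112,118): print(y,[ '%d'%samp(g[:,:,0].astype(np.float32),(x,y,34)) for x in xs])
o=observe();print(o['position'],o['width'])
E
python3 look.py n1
```

```text
x [-90, -85, -80, -75, -70, -65, -60, -55, -50, -45, -40, -35, -30, -25, -20, -15, -10, -5, 0, 5, 10]
50 ['38', '40', '39', '39', '40', '43', '84', '91', '90', '90', '90', '90', '90', '87', '78', '83', '84', '87', '88', '90', '90']
56 ['39', '41', '41', '52', '43', '44', '83', '90', '89', '90', '91', '89', '82', '79', '69', '68', '69', '69', '71', '72', '71']
65 ['43', '52', '41', '39', '39', '44', '82', '89', '90', '89', '89', '82', '74', '52', '48', '50', '51', '53', '55', '59', '59']
82 ['95', '94', '96', '93', '84', '95', '91', '90', '91', '91', '90', '91', '91', '91', '92', '91', '91', '90', '87', '83', '86']
95 ['128', '129', '129', '118', '109', '108', '89', '90', '90', '92', '91', '91', '92', '92', '92', '91', '92', '92', '92', '92', '92']
105 ['128', '128', '129', '123', '84', '64', '61', '61', '62', '63', '64', '68', '72', '76', '77', '77', '80', '82', '84', '86', '88']
112 ['127', '128', '129', '128', '117', '117', '115', '111', '105', '96', '92', '84', '79', '73', '69', '64', '63', '63', '67', '70', '72']
118 ['127', '128', '128', '129', '125', '129', '131', '131', '131', '131', '133', '132', '127', '122', '120', '115', '111', '107', '109', '114', '117']
[0.61441281 0.46644605 0.15906231] 0.002063439130069881
```

The cup's side face reads as sloped, with its outer end at lb x of about -65 and still on the rim. I push it in with closed fingers.

drive_tool(
  increments=[
    {"grip": 1, "tx": 0, "ty": 0, "tz": -0.1, "turn": 0},
    {"grip": 1, "tx": 0, "ty": 0, "tz": -0.2, "turn": 0},
    {"grip": 1, "tx": 0, "ty": 0, "tz": -0.265, "turn": 0},
    {"grip": 1, "tx": 0, "ty": 0, "tz": -0.265, "turn": 0},
    {"grip": 1, "tx": 0, "ty": -0.03, "tz": -0.265, "turn": 0},
    {"grip": 1, "tx": 0, "ty": -0.05, "tz": -0.265, "turn": 0},
    {"grip": 1, "tx": 0, "ty": -0.06, "tz": -0.265, "turn": 0},
    {"grip": 1, "tx": 0, "ty": -0.07, "tz": -0.265, "turn": 0},
    {"grip": 1, "tx": 0, "ty": -0.08, "tz": -0.265, "turn": 0},
    {"grip": 1, "tx": 0, "ty": -0.09, "tz": -0.265, "turn": 0},
    {"grip": 1, "tx": 0, "ty": -0.1, "tz": -0.265, "turn": 0},
    {"grip": 1, "tx": 0, "ty": -0.107, "tz": -0.265, "turn": 0},
    {"grip": 1, "tx": 0, "ty": -0.1145, "tz": -0.265, "turn": 0},
    {"grip": 1, "tx": 0, "ty": -0.1145, "tz": -0.265, "turn": 0},
    {"grip": 1, "tx": 0, "ty": -0.1145, "tz": -0.265, "turn": 0},
  ],
)

```text
clock: 23.75
position: [0.6145, 0.4206, 0.053]
ee_rot: [-2.241, -2.198, -0.018]
force: [0.0, 0.5, -0.3]
width: 0.006
```

```bash
python3 look.py n2; python3 -c "
from h import *;print(observe()['force'])"
```

```text
x [-90, -85, -80, -75, -70, -65, -60, -55, -50, -45, -40, -35, -30, -25, -20, -15, -10, -5, 0, 5, 10]
50 ['38', '41', '38', '34', '34', '35', '35', '35', '34', '35', '39', '41', '39', '43', '82', '93', '96', '98', '94', '97', '99']
56 ['38', '40', '40', '40', '39', '40', '40', '39', '39', '41', '44', '39', '39', '43', '87', '102', '102', '102', '103', '103', '101']
65 ['44', '40', '37', '33', '33', '32', '34', '33', '32', '34', '46', '42', '39', '38', '69', '79', '78', '78', '79', '78', '79']
82 ['67', '42', '71', '86', '66', '67', '66', '75', '102', '104', '70', '42', '47', '60', '64', '62', '63', '63', '66', '65', '62']
95 ['48', '39', '40', '47', '48', '50', '45', '42', '45', '45', '42', '39', '46', '64', '88', '106', '107', '106', '107', '108', '107']
105 ['42', '41', '41', '40', '41', '42', '41', '41', '42', '41', '41', '42', '43', '41', '58', '102', '107', '107', '107', '106', '108']
112 ['50', '44', '41', '42', '41', '42', '43', '40', '42', '41', '41', '44', '55', '42', '56', '83', '88', '81', '81', '88', '90']
118 ['41', '41', '49', '48', '41', '41', '42', '41', '41', '44', '60', '44', '45', '40', '67', '108', '109', '106', '110', '113', '116']
[0.61437486 0.42072654 0.05302817] 0.004523433057406535
[0.92362656 0.25191239 1.19490981]
```

drive_tool(
  increments=[
    {"grip": 1, "tx": 0, "ty": 0, "tz": 0.1, "turn": 0},
    {"grip": 1, "tx": 0, "ty": 0.1, "tz": 0.25, "turn": 0},
    {"grip": 1, "tx": 0, "ty": 0.22, "tz": 0.4, "turn": 0},
    {"grip": 1, "tx": 0, "ty": 0.34, "tz": 0.5, "turn": 0},
    {"grip": 1, "tx": 0, "ty": 0.45, "tz": 0.6, "turn": 0},
    {"grip": 1, "tx": 0, "ty": 0.45, "tz": 0.6, "turn": 0},
  ],
)

```text
clock: 24.4
position: [0.6142, 0.5872, 0.2812]
ee_rot: [-2.241, -2.198, -0.02]
force: [1.7, 1.2, 0.4]
width: 0.004
```

Run:
```python
from fit import *
s=get_image('scene')[:,:,::-1];cv2.imwrite('pics/n3.png',s);t=get_image('top')[:,:,::-1];cv2.imwrite('pics/n3t.png',t)
g=cv2.cvtColor(s,cv2.COLOR_BGR2GRAY).astype(np.float32)
def row(y,xs,z=35):
    P=np.array([proj('scene',w(r.x,(x,y,z))) for x in xs],np.float32);return np.round(cv2.remap(g,P[:,0].reshape(1,-1),P[:,1].reshape(1,-1),cv2.INTER_LINEAR)[0]).astype(int).tolist()
xs=list(range(-80,6,5));print('x ',xs)
for d in range(-40,44,6):
    print(d,'empty',row(78+d,xs));print('   cupc ',row(d,xs))
for n,a in(('scene',s),('top',t)):
    ref=cv2.imread(f'pics/{n}0.png').astype(int);m=(np.abs(ref-a).max(2)>40).astype(np.uint8)
    q=cv2.connectedComponentsWithStats(m)[2];print(n,[x.tolist() for x in q[1:] if x[4]>12])
```

```text
x  [-80, -75, -70, -65, -60, -55, -50, -45, -40, -35, -30, -25, -20, -15, -10, -5, 0, 5]
-40 empty [144, 142, 134, 141, 124, 85, 82, 86, 83, 80, 81, 83, 84, 80, 79, 85, 88, 81]
   cupc  [142, 138, 138, 140, 114, 84, 81, 82, 85, 84, 83, 83, 86, 87, 84, 84, 87, 88]
-34 empty [144, 143, 135, 138, 129, 119, 118, 123, 123, 122, 119, 118, 119, 117, 119, 117, 119, 122]
   cupc  [142, 138, 138, 136, 123, 119, 120, 121, 119, 119, 115, 119, 118, 117, 116, 119, 118, 117]
-28 empty [144, 142, 135, 118, 98, 103, 104, 102, 97, 99, 100, 102, 100, 95, 100, 102, 97, 100]
   cupc  [142, 138, 134, 102, 98, 101, 94, 98, 97, 99, 94, 99, 102, 101, 97, 101, 102, 100]
-22 empty [143, 143, 136, 118, 104, 109, 107, 108, 108, 108, 109, 108, 108, 107, 105, 107, 108, 107]
   cupc  [142, 140, 133, 101, 103, 111, 109, 109, 112, 110, 111, 108, 104, 104, 105, 104, 104, 104]
-16 empty [143, 142, 136, 139, 120, 108, 108, 108, 108, 108, 108, 93, 86, 85, 85, 87, 86, 86]
   cupc  [143, 140, 136, 129, 121, 112, 109, 110, 111, 110, 108, 90, 83, 84, 84, 82, 84, 82]
-10 empty [144, 142, 135, 141, 124, 108, 108, 108, 108, 108
[... 1218 characters left out ...]
113, 111, 111, 111, 111, 110, 110, 110, 110, 110, 110, 110, 110]
32 empty [141, 142, 136, 140, 124, 100, 94, 95, 98, 97, 93, 95, 96, 97, 98, 94, 96, 98]
   cupc  [144, 141, 135, 141, 128, 106, 101, 99, 96, 96, 97, 99, 96, 94, 94, 97, 98, 94]
38 empty [141, 141, 135, 140, 113, 90, 92, 93, 93, 93, 92, 94, 97, 101, 99, 97, 100, 105]
   cupc  [144, 142, 134, 141, 124, 85, 82, 86, 83, 80, 81, 83, 84, 80, 79, 85, 88, 81]
scene [[208, 0, 26, 31, 660], [196, 28, 55, 38, 897], [392, 51, 5, 13, 33], [376, 59, 16, 18, 111], [408, 79, 43, 38, 797], [362, 89, 6, 17, 52], [397, 97, 115, 264, 11672], [337, 300, 36, 30, 452]]
top [[0, 130, 194, 254, 12995], [307, 183, 12, 7, 66], [389, 280, 123, 104, 7952]]
```

The compartment profile now matches the neighbouring seated box almost sample for sample, so the box is flat and fully in. The image differences show only the arm, the emptied gap and the filled compartment. I hand the job in.

```bash
python3 -c "
from cell import *
print(observe()['clock']);print(sign_off())"
```

```text
24.5
the job is handed in; nothing more can be done
None
```

The job is done and handed in at 24.5 s of the 72 s allowed. I hooked the box fully out of the gap with the rod, laid the rod back on its stand with the crook hanging down, and seated the box in the empty compartment.

The moves can only keep the tool pointing straight down, so I could not lean in under the lid. I held one end of the fin and lowered the box onto the compartment's outer wall. When I let go, its far end tipped in, and I pushed the near end in with closed fingers.

**Last checks:**
- **Box:** its brightness profile in the scene image matches the neighbouring seated box almost sample for sample, so it lies flat.
- **Everything else:** the scene image shows no change at the rod, stand, bystanders or purple look-alike. The top image agrees, except that the arm covered part of its left side.
- **Touching:** the gripper was about 19 cm clear of the lunchbox and touching nothing at hand-in.

**What disagreed or fell short:**
- **Lunchbox position:** my estimates differed by 3–5 mm between cues. I settled it by touch: the gripper's body met the lid edge once, at about 10 N.
- **No final look by eye:** the 12-picture limit was used up before the box was released, so the final checks are numeric only.

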